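# Open a vaccine flask with an unknown thread hand

## Robot

A 7-joint arm with a two-finger parallel gripper is mounted at the origin on the work surface. World frame = base frame: x ahead of the robot, y to its left, z up, the work surface at z = 0. Lengths are in m, angles in rad, forces in N, time in s.
With the tool pointing down it reaches from about 0.425 to 0.925 m from the base axis. Payload 6.8 kg.
Tool frame: the origin (TCP) lies at the very end of the fingers, on their centre line; the grasp point (between the pads) lies 19 mm behind it (r.tcp_to_grasp is the distance from the TCP to the grasp point, in m); z points along the fingers, y is the line along which they close (so a half turn about z gives the same grasp; the last joint's range is limited). The gripper opens to 85 mm and grips with 20 to 120 N. Pads are 22 mm wide; open, the fingers measure 114 mm over their backs; the gripper's body (76 mm by 85 mm) begins 54 mm behind the grasp point. The pads swing forward as they close: fully open they stand 13 mm farther back than shut.
Start: joints at [1.1, 0.477, 0.022, 1.555, -0.011, 1.109, -0.083], TCP at [0.24, -0.631, 0.231] pointing down, gripper open.
Joint ranges: [-2.96, 2.96], [-0.34, 2.1], [-1.41, 1.46], [0.24, 2.44], [-1.37, 4.51], [0.17, 1.92], [-2.96, 2.96]. Speed limits (rad/s): [2.39, 2.39, 3.14, 3.14, 3.14, 3.14, 3.14].

## Interface

Orientations are given as a rotation vector (axis times angle).
In Python, from bench import r gives the robot as it stands.
- The arm moves only by the tool step_arm, never from a script. Its argument "moves" is a list of rows, each a list of 7 numbers: the shift along the tool's x, y, z in mm, then the turn, a rotation vector about the tool's x, y, z in rad, then the finger opening in mm, from 0 to 85.4. A call has 1 to 8 rows; each row is the pose to reach, as a shift and turn from the pose commanded when the call began, along the tool's axes at that moment; what a row does not reach only later rows make up. A row lasts 1/10 s, in which the tool goes at most 50 mm and 8.59 degrees, less where a joint would pass 70% of its speed; a pose out of reach is approached as far as the arm can. A call with a gripper value outside its range is refused whole. The fingers move at their own pace and stop on an object; "grip_force" is the grip in N (left out, the last holds). Time passes only in rows, so rows that repeat a pose let the fingers close. It gives the time, the measured TCP pose, the force, the opening and the grip force at its end, in the units of the state.
- r.get_obs(): the state, without advancing time (a new reading comes with each control period).
- r.grab_frame(name): name is "side" or "top" or "wrist"; returns a dict with "image" (480x640x3 uint8, red, green, blue), "depth" (480x640 float32, m along the optical axis (not along the pixel's ray), 0 where there is no reading), "mtx" (3x3 intrinsics, pixels), "k1" (the pictures are not rectified: a ray, as slopes to the right and down, at radius r is drawn at 1 + k1 r^2 times it, then the intrinsics apply), "rvec" (rotation vector, rad) and "tvec" (3), from world to camera coordinates, as OpenCV has them. Camera axes: x right, y down, z forward; pixel columns grow to the right and rows downward; lengths in m; the calibration is good to about 2 mm. A picture is of the moment at which its call begins.
- r.hand_in(): hands the job in; it is judged then, once.
The state is a dict: "clock": time; "joints": joint angles; "qvel": joint speeds; "tau": joint torques, N m; "tcp_pos": TCP position; "orientation": TCP orientation; "contact_force": force on the tool from outside, world axes, zero at the start; "moment": the same for the moment, N m; "grip_width": finger opening in m; "gripper_force": force on a finger pad.
Only numpy, scipy, OpenCV 4.12 (cv2) and the standard library are available. Lean on these libraries where they do the work, as an engineer would, in place of code of your own. Each camera call takes 0.05 s, during which the arm holds its last target. There are 200 camera calls.

## Task

Take the steel flask that stands on the round pad and set it, still closed, fully down into the square pocket of the holding base. Its cap may have a left-hand or a right-hand thread: try it gently both ways, unscrew it, lift it straight up and finish still holding the cap in the gripper about 10 cm above the flask, which stays seated in the base. Leave the other flask, the vials and everything else where they are.

Things in the scene. Friction and masses are not known exactly. Their poses are not given: they have to be found in the camera images.
- flask_a: square steel flask, 52 x 52 mm, 62 mm tall to its flat shoulder, about 0.3 kg, closed by cap_a; 88 mm tall with cap. Origin: centre of its underside; z up, x and y square to its faces. It stands on one of the two pads; which flask is on which pad changes. Lift it by its body or by its closed cap
- flask_b: square steel flask, 52 x 52 mm, 62 mm tall to its flat shoulder, about 0.3 kg, closed by cap_b; 88 mm tall with cap. Origin: centre of its underside; z up, x and y square to its faces. It stands on one of the two pads; which flask is on which pad changes. Lift it by its body or by its closed cap
- cap_a: round grey cap of flask_a, 46 mm diameter, 26 mm tall, 60 g, solid in the upper 14 mm. Origin: centre of its underside, on the flask's shoulder while closed; z up. Low-friction quick thread: the right way it turns about 62 deg to a stop, and within 8 deg of that stop it lifts straight off; the wrong way it stops within 12 deg. The right way is unseen and differs between the flasks
- cap_b: round grey cap of flask_b, 46 mm diameter, 26 mm tall, 60 g, solid in the upper 14 mm. Origin: centre of its underside, on the flask's shoulder while closed; z up. Thread like cap_a's, of the other hand. A cap does not rise while turning; pulling one that is not released lifts the flask too. Closed, its x is parallel to the flask's x
- pad_round: round white plastic pad, 100 mm diameter, 6 mm thick, fixed to the bench. Origin: centre of its underside. The flask to open stands on it, within 12 mm of its centre
- pad_square: square white plastic pad, 96 x 96 mm, 6 mm thick, fixed to the bench. Origin: centre of its underside. The other flask stands on it and must stay
- base: aluminium holding base, 92 x 92 x 30 mm, fixed to the bench, with a square pocket open at the top in its middle: 57 x 57 mm, chamfered 4 mm at the mouth, 22 mm deep (floor 8 mm above the bench), sides parallel to the base's x and y. Origin: centre of its underside, under the pocket's centre. A seated flask can turn only a few degrees
- vial_1: small glass vial, 24 mm diameter, 45 mm tall, standing; origin centre of its underside. Leave alone
- vial_2: small glass vial like vial_1. Leave alone
- amber_bottle: amber medicine bottle, 38 mm diameter, 75 mm tall; origin centre of its underside. Leave alone
- syringe: syringe lying along its x axis, about 135 mm long, 24 mm wide at the flange; origin on the bench under its barrel. Leave alone
- specimen_cup: open white cup, 52 mm diameter, 50 mm tall; origin centre of its underside. Leave alone
Mind the look-alikes: they are no part of the job. What is shaped like the cap_b but green, orange or yellow is not meant.

How it is judged:
On the way:
1. the flask from the round pad stands fully down in the base's pocket with its cap still on (((horizontal distance between flask_a and base below 0.004 m and height (world z) of flask_a below 0.011 m and angle between flask_a's own z axis and vertical below 0.06 rad and horizontal distance between flask_b and pad_square below 0.05 m and z of cap_a in the frame of flask_a below 0.066 m and horizontal distance between cap_a and flask_a below 0.006 m) or (horizontal distance between flask_b and base below 0.004 m and height (world z) of flask_b below 0.011 m and angle between flask_b's own z axis and vertical below 0.06 rad and horizontal distance between flask_a and pad_square below 0.05 m and z of cap_b in the frame of flask_b below 0.066 m and horizontal distance between cap_b and flask_b below 0.006 m))), for 0.2 s.
At the end, for the whole second after the job is handed in: The flask from the round pad is upright in the pocket (within 4 mm of its axis, underside under 11 mm high), the other still on the square pad; the cap is held still in the fingers, 50 mm or more above where it sat and within 60 mm of the flask's axis; nothing but the fingers carries it (((horizontal distance between flask_a and base below 0.004 m and height (world z) of flask_a below 0.011 m and angle between flask_a's own z axis and vertical below 0.06 rad and horizontal distance between flask_b and pad_square below 0.05 m and z of cap_a in the frame of flask_a above 0.112 m and horizontal distance between cap_a and flask_a below 0.06 m and contact force between the fingers and cap_a above 1 N and contact force between each of cap_a, the arm, the fingers and flask_a below 0.1 N and contact force between cap_a and base below 0.1 N and linear speed of cap_a below 0.03 m/s) or (horizontal distance between flask_b and base below 0.004 m and height (world z) of flask_b below 0.011 m and angle between flask_b's own z axis and vertical below 0.06 rad and horizontal distance between flask_a and pad_square below 0.05 m and z of cap_b in the frame of flask_b above 0.112 m and horizontal distance between cap_b and flask_b below 0.06 m and contact force between the fingers and cap_b above 1 N and contact force between each of cap_b, the arm, the fingers and flask_b below 0.1 N and contact force between cap_b and base below 0.1 N and linear speed of cap_b below 0.03 m/s))); the arm keeps its last pose, push and grip.
It fails at once if another thing (the flask on the square pad, a vial, the bottle, the syringe, the cup) was moved more than 30 mm (distance of any of vial_1, vial_2, amber_bottle, syringe, specimen_cup from where it was at the start of the episode above 0.03 m or distance of each of flask_a, flask_b from where it was at the start of the episode above 0.03 m or distance of each of cap_a, cap_b from where it was at the start of the episode above 0.03 m).
It also fails if it takes over 58 s, if anything falls off the work surface, if the arm or the gripper's body presses on something with over 40 N, if the wrist force passes 120 N, or if a joint passes its speed limit or range.

## Working session

There is one attempt and no reset: what is moved stays moved. The work goes in short steps, Python scripts to look and compute and a tool call to move; the robot and the scene stay as the last step left them, time stands still between calls to the robot, and variables do not carry over. Pictures are saved under pics/ and viewed, at most 10 in all, crops included, and the job is handed in when it is done.

Besides the shell and the picture viewer there is one more tool, called after "Emit:" by a JSON object that holds its "fn" and its "kwargs", one argument or row to a line. step_arm: Moves the arm, as the interface text tells. Its arguments: {"type":"object","properties":{"moves":{"type":"array","items":{"type":"array","items":{"type":"number"}}},"grip_force":{"type":"number"}},"required":["moves"]}

```bash
mkdir -p pics; ls
cat > h.py <<'E'
import numpy as np, cv2, pickle
from bench import r
def grab(n):
    f=r.grab_frame(n); pickle.dump(f,open(f'pics/{n}.pkl','wb')); return f
def load(n): return pickle.load(open(f'pics/{n}.pkl','rb'))
def cam(f):
    R=cv2.Rodrigues(np.array(f['rvec'],float))[0]; t=np.array(f['tvec'],float).ravel(); return R,t
def rays(f,px):
    px=np.asarray(px,float).reshape(-1,2); K=np.array(f['mtx'])
    d=np.c_[(px[:,0]-K[0,2])/K[0,0],(px[:,1]-K[1,2])/K[1,1]]
    u=d.copy()
    for _ in range(20): u=d/(1+f['k1']*(u**2).sum(1,keepdims=True))
    return np.c_[u,np.ones(len(u))]
def onplane(f,px,z):
    R,t=cam(f); c=-R.T@t; w=rays(f,px)@R
    return c+w*((z-c[2])/w[:,2])[:,None]
def cloud(f):
    R,t=cam(f); h,w=f['depth'].shape
    v,u=np.mgrid[:h,:w]; P=rays(f,np.c_[u.ravel(),v.ravel()])*f['depth'].ravel()[:,None]
    P=(P-t)@R; P[f['depth'].ravel()==0]=np.nan
    return P.reshape(h,w,3)
E
python3 - <<'E'
from h import *
for n in ['top','side']:
    f=grab(n); cv2.imwrite(f'pics/{n}1.png',f['image'][:,:,::-1]); R,t=cam(f); print(n,-R.T@t, R[2],f['k1'])
print(r.get_obs())
E
```

```text
pics
top [0.39699708 0.01642164 1.05014226] [ 0.1681654  -0.02130215 -0.9855286 ] -0.09339248813415275
side [0.28646488 0.5323293  0.59788332] [ 0.35778122 -0.64642685 -0.67388792] -0.0381275320879922
{'clock': 0.1, 'joints': array([ 1.09991315,  0.47775134,  0.02232802,  1.55634054, -0.01149742,
        1.10934227, -0.08308353]), 'qvel': array([-0.00154486, -0.00162974,  0.0018463 , -0.00307895, -0.00058585,
        0.00115242,  0.00193487]), 'tau': array([ 4.12908397e-03, -5.97758532e+01,  1.61388986e+00, -2.81951845e+01,
        1.29369978e-02,  5.06799814e-03,  8.27879376e-06]), 'tcp_pos': array([ 0.23934569, -0.63055801,  0.23040503]), 'orientation': array([-3.08840399e+00, -5.66517688e-01,  6.71945135e-04]), 'contact_force': array([ 0.72276031, -0.91210839,  0.59730162]), 'moment': array([0.01280871, 0.00359057, 0.03466656]), 'gripper_force': 0.0, 'grip_width': 0.0853122220962571}
```

View pics/top1.png

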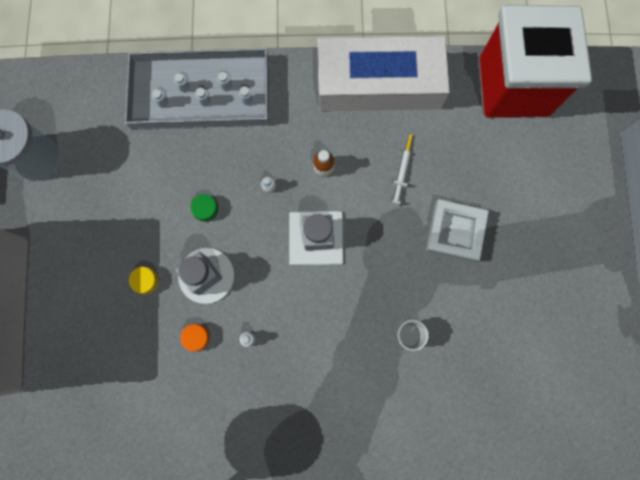

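View pics/side1.png

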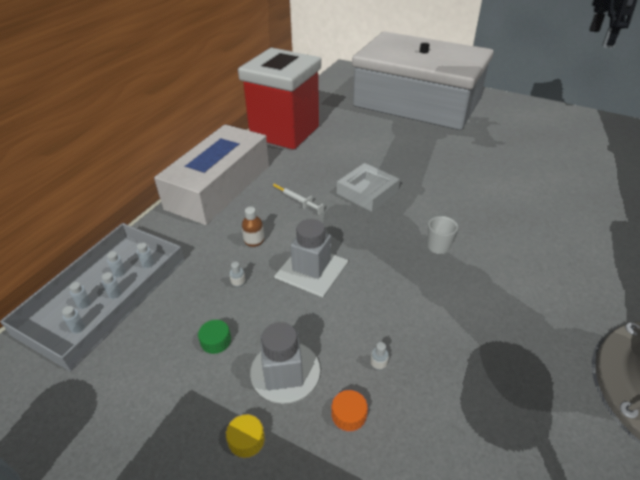

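The top view shows the round pad at about (206,275), with the flask's cap at (196,270). The square pad and its flask are at (316,235), and the base is at (458,230). The side view agrees.

Run:
```python
from h import *
for n in ['top','side']:
    f=load(n); P=cloud(f); im=f['image']
    guess={'top':dict(fl=(196,270),sq=(318,230),base=(458,230)),'side':dict(fl=(281,342),sq=(311,234),base=(368,188))}[n]
    for k,(u,v) in guess.items():
        z=0.03 if k=='base' else 0.094
        c=onplane(f,[(u,v)],z)[0]
        rad=np.hypot(P[...,0]-c[0],P[...,1]-c[1])
        near=rad<0.08
        print(n,k,'guess',c.round(4),'px z',P[v,u].round(4))
        Q=P[near]; h,e=np.histogram(Q[:,2],bins=np.arange(-.005,.105,.005)); print(h)
        if k=='base': zs=[(.024,.036,.030)]
        else: zs=[(.088,.10,.094),(.062,.074,.068)]
        for lo,hi,z in zs:
            m=(near&(P[...,2]>lo)&(P[...,2]<hi)).astype(np.uint8)
            cs=cv2.findContours(m,cv2.RETR_EXTERNAL,cv2.CHAIN_APPROX_NONE)[0]
            ct=max(cs,key=cv2.contourArea)[:,0]
            W=onplane(f,ct,z)[:,:2]
            rc=cv2.minAreaRect((W*1000).astype(np.float32)); print('  z',z,m.sum(),'med z',np.median(P[...,2][m>0]).round(4),'rect',np.round(rc[0],1),np.round(rc[1],1),round(rc[2],1),'circ',np.round(cv2.minEnclosingCircle((W*1000).astype(np.float32)),1) if 0 else cv2.minEnclosingCircle((W*1000).astype(np.float32)))
```

```text
top fl guess [0.5096 0.2237 0.094 ] px z [0.5097 0.2239 0.0933]
[1440 2562  974   52   20   16   23   25   19   28   24   21   24   41
  214   47   27   18   31  406  205]
  z 0.094 623 med z 0.0943 rect [509.9 230.3] [45.3 45.7] 55.5 circ ((510.2298278808594, 230.513671875), 23.595216751098633)
  z 0.068 293 med z 0.068 rect [509.9 230.3] [53.1 52.6] 35.9 circ ((510.20770263671875, 229.96658325195312), 34.923519134521484)
top sq guess [0.5708 0.0235 0.094 ] px z [0.5714 0.0235 0.091 ]
[1380 2347 1238   64   14   12   11   13   12   15   12   17   10   39
  215   35   14   16   21  376  209]
  z 0.094 595 med z 0.0943 rect [576.1  23.5] [44.6 44.3] 54.6 circ ((576.2539672851562, 23.113773345947266), 23.48003387451172)
  z 0.068 279 med z 0.0678 rect [575.6  23.6] [50.6 52.1] 2.0 circ ((575.6458740234375, 23.75956916809082), 34.01052474975586)
top base guess [ 0.5764 -0.2234  0.03  ] px z [ 0.5804 -0.2287  0.0075]
[1327 1743  727  237   77  115  877  775    9    0    0    0    0    0
    0    0    0    0    0    0    0]
  z 0.03 1695 med z 0.0298 rect [ 577.4 -223.5] [94.7 92.2] 76.1 
[... 527 characters left out ...]
] px z [0.5682 0.0377 0.0921]
[2465 1207  215   74   78   77   83   89   77   82   92   82   90  131
  181   55   69   65   83  412    0]
  z 0.094 456 med z 0.0918 rect [574.8  28.9] [45.8 48.1] 47.8 circ ((574.560302734375, 29.09834098815918), 24.86338996887207)
  z 0.068 305 med z 0.0659 rect [574.3  29.4] [53.1 53. ] 5.0 circ ((574.041015625, 28.707111358642578), 34.52991485595703)
side base guess [ 0.5673 -0.1968  0.03  ] px z [ 0.5779 -0.2245  0.0085]
[1641  224  331  174  190  224  712   14    0    0    0    0    0    0
    0    0    0    0    0    0    0]
  z 0.03 781 med z 0.0276 rect [ 576.6 -219. ] [96.1 95.2] 76.1 circ ((575.1189575195312, -216.84371948242188), 64.03995513916016)
```

The heights and sizes match the given ones: flask at about (0.510, 0.231) with yaw 35.6°, base at about (0.577, -0.222) with yaw -13.9°. First I'll go above the base and look with the wrist camera.

```bash
cat >> h.py <<'E'
from scipy.spatial.transform import Rotation as Ro
def plan(x,y,z,yaw):  # yaw of tool y in deg; prints shift mm & rotvec in tool frame
    o=r.get_obs(); R0=Ro.from_rotvec(o['orientation']); a=np.radians(yaw)
    ty=np.array([np.cos(a),np.sin(a),0]); tz=np.array([0,0,-1.]); T=np.c_[np.cross(ty,tz),ty,tz]
    d=R0.inv().apply(np.array([x,y,z])-o['tcp_pos'])*1000; rv=(R0.inv()*Ro.from_matrix(T)).as_rotvec()
    print('shift',d.round(1),'norm',np.linalg.norm(d).round(1),'rot',rv.round(4),'tcp',o['tcp_pos'].round(4))
E
python3 -c "
from h import *
plan(.53,-.222,.26,-13.9)"
```

```text
shift [ 416.7 -278.8  -29.2] norm 502.3 rot [-1.600e-03 -7.000e-04 -9.654e-01] tcp [ 0.2393 -0.6306  0.2304]
```

Emit:
{"fn": "step_arm", "kwargs": {
  "moves": [
    [50,-33,-4,0,0,-0.12,85],
    [100,-67,-7,0,0,-0.24,85],
    [150,-100,-11,0,0,-0.36,85],
    [200,-134,-14,0,0,-0.48,85],
    [240,-160,-17,0,0,-0.58,85],
    [280,-187,-20,0,0,-0.68,85],
    [320,-213,-23,0,0,-0.78,85],
    [360,-240,-26,0,0,-0.87,85]
  ]
}}

```text
clock: 0.9
tcp_pos: [0.4722, -0.3043, 0.2552]
orientation: [-2.56, -1.821, 0.0]
contact_force: [1.2, -0.8, -1.4]
grip_width: 0.085
gripper_force: 0.0
```

Emit:
{"fn": "step_arm", "kwargs": {
  "moves": [
    [20,10,-2,0,0,-0.05,85],
    [45,15,-3,0,0,-0.095,85],
    [45,15,-3,0,0,-0.095,85],
    [45,15,-3,0,0,-0.095,85]
  ]
}}

```text
clock: 1.3
tcp_pos: [0.5001, -0.2691, 0.2578]
orientation: [-2.475, -1.935, 0.002]
contact_force: [-0.1, -1.8, -0.5]
grip_width: 0.0849
gripper_force: 0.0
```

Run:
```python
from h import *
f=grab('wrist'); cv2.imwrite('pics/w1.png',f['image'][:,:,::-1]); R,t=cam(f); print(-R.T@t,R[2]); plan(.53,-.222,.26,-13.9)
```

```text
[ 0.51701758 -0.20192494  0.39936423] [-0.06895575 -0.27058043 -0.96022463]
shift [54.  17.8 -2.3] norm 56.9 rot [-0.0011  0.0008 -0.0029] tcp [ 0.4996 -0.27    0.2578]
```

View pics/w1.png

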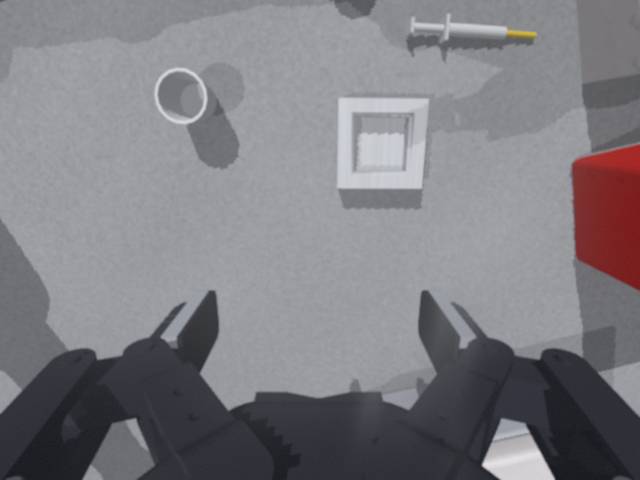

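The wrist view shows the base at (383,143) with its pocket, the cup at (182,96) and the syringe at (470,30). I'll measure the base in this view.

Run:
```python
from h import *
f=load('wrist'); P=cloud(f)
def rect(m,z,ext=True):
    ct=max(cv2.findContours(m.astype(np.uint8),cv2.RETR_EXTERNAL,cv2.CHAIN_APPROX_NONE)[0],key=cv2.contourArea)[:,0]
    rc=cv2.minAreaRect((onplane(f,ct,z)[:,:2]*1000).astype(np.float32)); print(np.round(rc[0],1),np.round(rc[1],1),round(rc[2],1))
near=np.hypot(P[...,0]-.577,P[...,1]+.222)<.08
m=near&(abs(P[...,2]-.03)<.006); print(np.median(P[...,2][m])); rect(m,.03)
m2=near&(abs(P[...,2]-.008)<.008)&(np.hypot(P[...,0]-.577,P[...,1]+.222)<.03); print(np.median(P[...,2][m2])); rect(m2,.008)
plan(.50,.20,.26,35.6)
```

```text
0.028688070136029253
[ 578.  -227.3] [91.  92.4] 75.5
0.007015818544305322
[ 578.8 -225.4] [53.2 53.3] 77.5
shift [ 456.  -113.9   -2.4] norm 470.0 rot [-1.400e-03  3.000e-04 -8.669e-01] tcp [ 0.4996 -0.27    0.2578]
```

Emit:
{"fn": "step_arm", "kwargs": {
  "moves": [
    [48,-12,0,0,0,-0.1,85],
    [96,-24,0,0,0,-0.2,85],
    [144,-36,0,0,0,-0.3,85],
    [192,-48,0,0,0,-0.4,85],
    [240,-60,0,0,0,-0.5,85],
    [288,-72,0,0,0,-0.6,85],
    [336,-84,0,0,0,-0.7,85],
    [384,-96,0,0,0,-0.8,85]
  ]
}}

```text
clock: 2.15
tcp_pos: [0.5, 0.1267, 0.2582]
orientation: [1.525, 2.745, -0.001]
contact_force: [0.4, -0.4, -0.2]
grip_width: 0.0848
gripper_force: 0.0
```

Emit:
{"fn": "step_arm", "kwargs": {
  "moves": [
    [0,0,0,0,0,-0.07,85],
    [0,0,0,0,0,-0.07,85],
    [0,0,0,0,0,-0.07,85]
  ]
}}

```text
clock: 2.45
tcp_pos: [0.5002, 0.1247, 0.2578]
orientation: [1.436, 2.794, -0.002]
contact_force: [0.4, -0.1, -0.5]
grip_width: 0.085
gripper_force: 0.0
```

```bash
cat >> h.py <<'E'
def rect(f,P,cx,cy,rad,z,tol=.006):
    m=(np.hypot(P[...,0]-cx,P[...,1]-cy)<rad)&(abs(P[...,2]-z)<tol)
    if m.sum()<50: print('few',m.sum()); return
    ct=max(cv2.findContours(m.astype(np.uint8),cv2.RETR_EXTERNAL,cv2.CHAIN_APPROX_NONE)[0],key=cv2.contourArea)[:,0]
    rc=cv2.minAreaRect((onplane(f,ct,z)[:,:2]*1000).astype(np.float32)); print('z',np.median(P[...,2][m]).round(4),np.round(rc[0],1),np.round(rc[1],1),round(rc[2],1))
E
python3 - <<'E'
from h import *
f=grab('wrist'); cv2.imwrite('pics/w2.png',f['image'][:,:,::-1]); P=cloud(f)
for z in (.094,.068): rect(f,P,.51,.231,.06,z)
plan(.51,.2295,.15,35.6)
E
```

```text
z 0.0929 [509.7 226.5] [46.3 46.4] 69.9
z 0.0666 [509.6 227.2] [52.1 51.6] 35.8
shift [ 79.7  69.1 107.7] norm 150.8 rot [-0.0011  0.0007 -0.0003] tcp [0.5002 0.1246 0.2579]
```

View pics/w2.png

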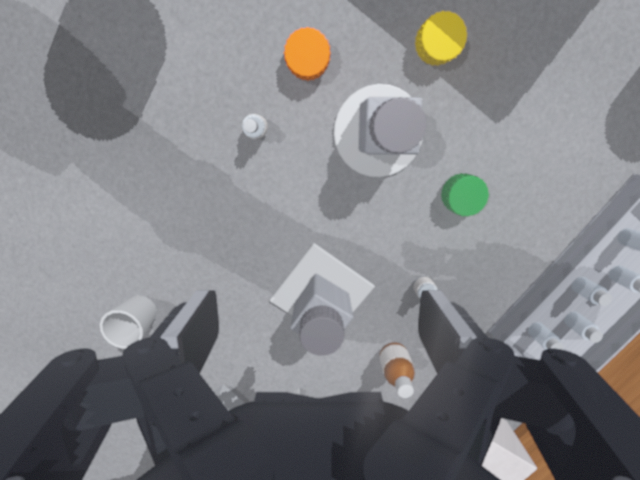

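The wrist view shows the target flask at (400,125), with clear space for the fingers to its left and right. The three views average to (0.510, 0.230).

Emit:
{"fn": "step_arm", "kwargs": {
  "moves": [
    [27,23,0,0,0,0,85],
    [54,46,20,0,0,0,85],
    [80,69,50,0,0,0,85],
    [80,69,90,0,0,0,85],
    [80,69,108,0,0,0,85],
    [80,69,108,0,0,0,85]
  ]
}}

```text
clock: 3.1
tcp_pos: [0.5077, 0.2295, 0.1472]
orientation: [-1.432, -2.793, 0.008]
contact_force: [0.4, 0.3, 0.4]
grip_width: 0.0851
gripper_force: 0.0
```

Run:
```python
from h import *
plan(.51,.230,.035,35.6)
```

```text
shift [ -1.    2.9 112.2] norm 112.2 rot [-0.0062 -0.0004  0.0021] tcp [0.5077 0.2295 0.1472]
```

Emit:
{"fn": "step_arm", "kwargs": {
  "moves": [
    [-1,1,30,0,0,0,85],
    [-1,1,60,0,0,0,85],
    [-1,1,90,0,0,0,85],
    [-1,1,112,0,0,0,85],
    [-1,1,112,0,0,0,85],
    [-1,1,112,0,0,0,85]
  ]
}}

```text
clock: 3.7
tcp_pos: [0.5114, 0.2317, 0.0395]
orientation: [1.431, 2.796, 0.001]
contact_force: [0.4, -0.1, 0.6]
grip_width: 0.0846
gripper_force: 0.0
```

Run:
```python
from h import *
plan(.51,.230,.035,35.6)
f=grab('wrist'); cv2.imwrite('pics/w3.png',f['image'][:,:,::-1]); P=cloud(f)
for z in (.094,.068): rect(f,P,.51,.23,.05,z)
```

```text
shift [-0.6 -2.2  4.5] norm 5.1 rot [0.0012 0.0007 0.0034] tcp [0.5114 0.2317 0.0395]
z 0.0928 [503.8 235.9] [45.1 32. ] 40.6
z 0.0667 [502.2 239.3] [50.1 28.3] 35.5
```

View pics/w3.png

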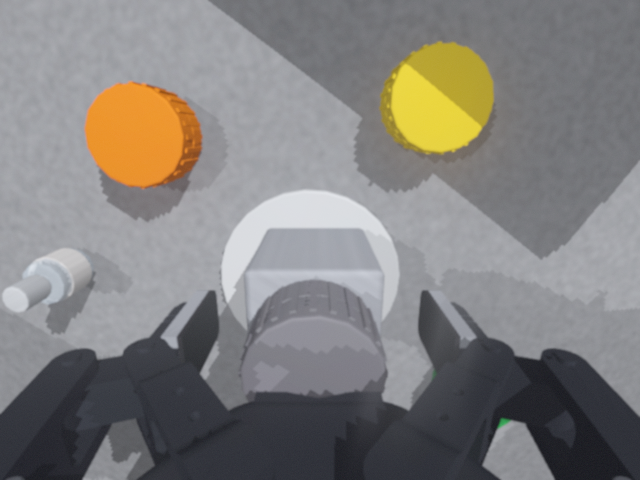

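The flask sits between the fingers, its cap centre at about column 313 against the fingers' midline at 319. I'll lower the last few millimetres and close.

Emit:
{"fn": "step_arm", "kwargs": {
  "moves": [
    [0,-1,4,0,0,0,85],
    [0,-1,4,0,0,0,70],
    [0,-1,4,0,0,0,60],
    [0,-1,4,0,0,0,40],
    [0,-1,4,0,0,0,40],
    [0,-1,4,0,0,0,40],
    [0,-1,4,0,0,0,40]
  ],
  "grip_force": 60
}}

```text
clock: 4.45
tcp_pos: [0.5097, 0.2317, 0.0349]
orientation: [1.428, 2.797, 0.0]
contact_force: [-1.1, -1.3, 6.7]
grip_width: 0.0512
gripper_force: 64.1
```

Emit:
{"fn": "step_arm", "kwargs": {
  "moves": [
    [0,0,0,0,0,0,40],
    [0,0,0,0,0,0,40],
    [0,0,-5,0,0,0,40],
    [0,0,-15,0,0,0,40],
    [0,0,-30,0,0,0,40],
    [0,0,-30,0,0,0,40]
  ]
}}

```text
clock: 5.05
tcp_pos: [0.5107, 0.2326, 0.0666]
orientation: [1.427, 2.796, 0.005]
contact_force: [-0.0, 0.4, -3.4]
grip_width: 0.051
gripper_force: 63.5
```

Emit:
{"fn": "step_arm", "kwargs": {
  "moves": [
    [0,0,-25,0,0,0,40],
    [0,0,-60,0,0,0,40],
    [0,0,-100,0,0,0,40],
    [0,0,-125,0,0,0,40],
    [0,0,-130,0,0,0,40],
    [0,0,-130,0,0,0,40]
  ]
}}

```text
clock: 5.65
tcp_pos: [0.5095, 0.2314, 0.1944]
orientation: [1.428, 2.797, 0.001]
contact_force: [0.2, -0.7, -5.1]
grip_width: 0.051
gripper_force: 64.9
```

```bash
python3 -c "
from h import *
plan(.5778,-.2224,.2,-13.9)"
```

```text
shift [-407.6 -210.9   -5.5] norm 459.0 rot [1.200e-03 3.000e-04 8.693e-01] tcp [0.5095 0.2314 0.1944]
```

Emit:
{"fn": "step_arm", "kwargs": {
  "moves": [
    [-15,-8,0,0,0,0.03,40],
    [-45,-23,0,0,0,0.1,40],
    [-82,-42,0,0,0,0.18,40],
    [-120,-62,0,0,0,0.26,40],
    [-158,-82,0,0,0,0.34,40],
    [-196,-101,0,0,0,0.42,40],
    [-234,-121,0,0,0,0.5,40],
    [-272,-141,0,0,0,0.58,40]
  ]
}}

```text
clock: 6.45
tcp_pos: [0.5531, -0.0744, 0.192]
orientation: [-2.172, -2.266, 0.004]
contact_force: [1.7, 0.1, -4.4]
grip_width: 0.051
gripper_force: 64.7
```

```bash
python3 -c "
from h import *
plan(.5778,-.2224,.195,-13.9)"
```

```text
shift [-149.    18.5   -3.1] norm 150.1 rot [-0.0038  0.0006  0.2846] tcp [ 0.5531 -0.0744  0.192 ]
```

Emit:
{"fn": "step_arm", "kwargs": {
  "moves": [
    [-38,5,0,0,0,0.08,40],
    [-75,9,0,0,0,0.15,40],
    [-108,14,0,0,0,0.22,40],
    [-132,17,0,0,0,0.27,40],
    [-145,18,0,0,0,0.285,40],
    [-148,18,0,0,0,0.285,40],
    [-148,18,0,0,0,0.285,40],
    [-148,18,0,0,0,0.285,40]
  ]
}}

```text
clock: 7.25
tcp_pos: [0.5798, -0.216, 0.1941]
orientation: [-2.465, -1.945, -0.001]
contact_force: [-0.3, -0.3, -4.2]
grip_width: 0.051
gripper_force: 64.7
```

Run:
```python
from h import *
plan(.5778,-.2224,.06,-13.9)
f=grab('side'); im=f['image'][80:300,260:500]; cv2.imwrite('pics/s2.png',cv2.resize(im[:,:,::-1],None,fx=2.5,fy=2.5))
P=cloud(f); z0=r.get_obs()['tcp_pos'][2]-.029
f=grab('wrist'); P=cloud(f); rect(f,P,.578,-.2235,.05,z0+.088,.008); rect(f,P,.578,-.2235,.05,z0+.062,.008)
```

```text
shift [ -6.8  -0.4 134.1] norm 134.3 rot [-0.0005 -0.0012  0.0079] tcp [ 0.5798 -0.216   0.1941]
z 0.2519 [ 599.3 -217.1] [34.8 79. ] 63.8
z 0.2262 [ 581.4 -208.5] [37.9 77.8] 81.9
```

View pics/s2.png

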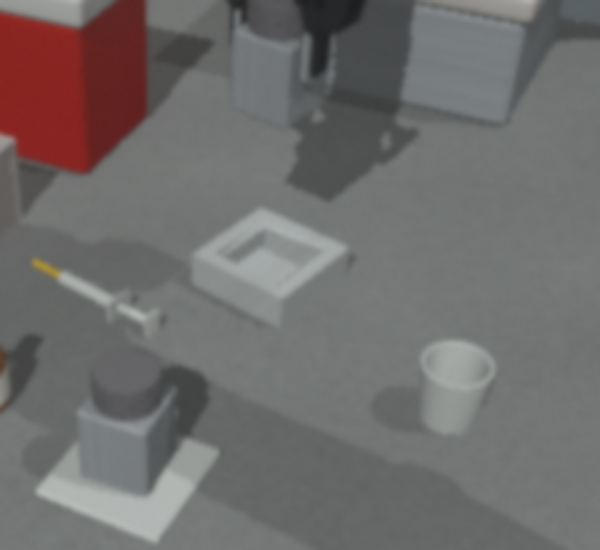

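The flask hangs upright at crop (270,80), above the base at (270,260), and both are square to each other. I'll go down to just over the mouth and measure the offset between them in one view.

Emit:
{"fn": "step_arm", "kwargs": {
  "moves": [
    [-3,0,15,0,0,0.008,40],
    [-7,0,45,0,0,0.008,40],
    [-7,0,80,0,0,0.008,40],
    [-7,0,105,0,0,0.008,40],
    [-7,0,115,0,0,0.008,40],
    [-7,0,115,0,0,0.008,40],
    [-7,0,115,0,0,0.008,40]
  ]
}}

```text
clock: 8.05
tcp_pos: [0.5789, -0.2252, 0.0801]
orientation: [2.476, 1.932, 0.002]
contact_force: [0.7, 0.9, -3.5]
grip_width: 0.0513
gripper_force: 64.4
```

Run:
```python
from h import *
plan(.5778,-.2224,.037,-13.9)
f=grab('side'); P=cloud(f); im=f['image'][130:230,300:430]; cv2.imwrite('pics/s3.png',cv2.resize(im[:,:,::-1],None,fx=5,fy=5,interpolation=cv2.INTER_CUBIC))
# side-face points in base frame
a=np.radians(-13.9); c=np.array([.5775,-.2235]); B=np.array([[np.cos(a),-np.sin(a)],[np.sin(a),np.cos(a)]])
L=(P[...,:2]-c)@B*1000; Z=P[...,2]*1000; near=np.abs(L).max(-1)<60
for nm,lo,hi in(('base',5,25),('flask',55,70)):
    m=near&(Z>lo)&(Z<hi); q=L[m]
    for ax in(0,1):
        h,e=np.histogram(q[:,ax],bins=np.arange(-60,61,2)); k=np.argsort(h)[-4:]; print(nm,'xy'[ax],[(int(e[i]),int(h[i])) for i in sorted(k)])
```

```text
shift [ 2.4 -1.9 43.1] norm 43.2 rot [ 0.0015 -0.     -0.0032] tcp [ 0.5789 -0.2252  0.0801]
base x [(-46, 152), (-44, 50), (28, 37), (30, 61)]
base y [(-30, 56), (-28, 27), (44, 162), (46, 118)]
flask x [(-26, 71), (-24, 28), (-10, 8), (18, 8)]
flask y [(-16, 7), (20, 20), (22, 77), (24, 37)]
```

View pics/s3.png

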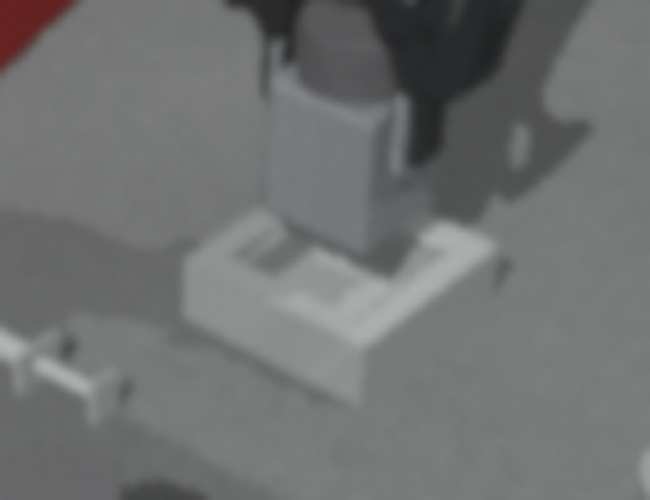

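The faces, measured in one view, say the flask needs about +2.5 mm along tool x, which agrees with the plan. I'll insert with that shift.

Emit:
{"fn": "step_arm", "kwargs": {
  "moves": [
    [2.5,-0.5,5,0,0,0,40],
    [2.5,-0.5,12,0,0,0,40],
    [2.5,-0.5,19,0,0,0,40],
    [2.5,-0.5,24,0,0,0,40],
    [2.5,-0.5,29,0,0,0,40],
    [2.5,-0.5,29,0,0,0,40]
  ]
}}

```text
clock: 8.7
tcp_pos: [0.5776, -0.2225, 0.0492]
orientation: [-2.476, -1.931, 0.001]
contact_force: [-0.5, 0.2, -4.0]
grip_width: 0.0513
gripper_force: 64.6
```

Emit:
{"fn": "step_arm", "kwargs": {
  "moves": [
    [0,0,4,0,0,0,40],
    [0,0,8,0,0,0,40],
    [0,0,11,0,0,0,40],
    [0,0,13,0,0,0,40],
    [0,0,13,0,0,0,40]
  ]
}}

```text
clock: 9.2
tcp_pos: [0.5782, -0.2226, 0.0372]
orientation: [2.477, 1.932, -0.0]
contact_force: [-0.3, 0.0, -4.9]
grip_width: 0.0512
gripper_force: 64.8
```

Emit:
{"fn": "step_arm", "kwargs": {
  "moves": [
    [0,0,1,0,0,0,40],
    [0,0,1,0,0,0,60],
    [0,0,1,0,0,0,75],
    [0,0,1,0,0,0,75],
    [0,0,1,0,0,0,75],
    [0,0,1,0,0,0,75]
  ]
}}

```text
clock: 9.8
tcp_pos: [0.5784, -0.2226, 0.0363]
orientation: [2.477, 1.932, 0.0]
contact_force: [0.2, -0.0, -0.1]
grip_width: 0.0749
gripper_force: 0.0
```

Run:
```python
from h import *
o=r.get_obs(); print(o['grip_width'],o['tcp_pos'],o['contact_force'])
f=grab('side'); P=cloud(f); rect(f,P,.577,-.22,.06,.07,.006)
m=(np.hypot(P[...,0]-.577,P[...,1]+.22)<.033)&(P[...,2]>.05)&(P[...,2]<.1)
h,e=np.histogram(P[...,2][m]*1000,bins=range(50,100,2)); print(list(zip(e.tolist(),h.tolist())))
```

```text
0.07486762521351631 [ 0.57835172 -0.22264739  0.03631698] [ 0.20236907 -0.03306299 -0.06527979]
z 0.0686 [ 565.2 -203.2] [79.2 42.9] 13.9
[(50, 21), (52, 28), (54, 19), (56, 25), (58, 21), (60, 31), (62, 19), (64, 34), (66, 54), (68, 41), (70, 15), (72, 21), (74, 19), (76, 21), (78, 19), (80, 21), (82, 18), (84, 20), (86, 16), (88, 22), (90, 24), (92, 74), (94, 81), (96, 1)]
```

The flask is seated: with the side camera's known low bias, the shoulder reads about 70 mm and the top about 96 mm. Next I'll rise and grip the cap.

Emit:
{"fn": "step_arm", "kwargs": {
  "moves": [
    [0,0,-10,0,0,0,75],
    [-0.5,0,-25,0,0,0,75],
    [-1,0,-38,0,0,0,75],
    [-1,0,-38,0,0,0,75],
    [-1,0,-38,0,0,0,75],
    [-1,0,-38,0,0,0,75]
  ],
  "grip_force": 40
}}

```text
clock: 10.45
tcp_pos: [0.5776, -0.2236, 0.074]
orientation: [-2.477, -1.932, 0.001]
contact_force: [0.5, 0.5, -0.4]
grip_width: 0.0749
gripper_force: 0.0
```

Emit:
{"fn": "step_arm", "kwargs": {
  "moves": [
    [0,0,0,0,0,0,60],
    [0,0,0,0,0,0,50],
    [0,0,0,0,0,0,35],
    [0,0,0,0,0,0,35],
    [0,0,0,0,0,0,35],
    [0,0,0,0,0,0,35]
  ]
}}

```text
clock: 11.05
tcp_pos: [0.5779, -0.2236, 0.0741]
orientation: [-2.477, -1.932, 0.0]
contact_force: [-0.5, 0.4, -0.7]
grip_width: 0.0444
gripper_force: 40.8
```

Run:
```python
from h import *
o=r.get_obs(); print({k:np.round(o[k],3) for k in('joints','tcp_pos','contact_force','moment','grip_width','gripper_force')})
```

```text
{'joints': array([ 0.517,  0.591, -0.336,  1.796,  0.26 ,  0.798, -0.195]), 'tcp_pos': array([ 0.578, -0.224,  0.074]), 'contact_force': array([-0.472,  0.374, -0.683]), 'moment': array([ 0.07 ,  0.012, -0.035]), 'grip_width': np.float64(0.044), 'gripper_force': np.float64(40.776)}
```

Gripped on the cap. I'll try counter-clockwise first, which is a negative turn about tool z.

Emit:
{"fn": "step_arm", "kwargs": {
  "moves": [
    [0,0,0,0,0,-0.07,35],
    [0,0,0,0,0,-0.14,35],
    [0,0,0,0,0,-0.2,35],
    [0,0,0,0,0,-0.26,35],
    [0,0,0,0,0,-0.3,35],
    [0,0,0,0,0,-0.3,35]
  ]
}}

```text
clock: 11.65
tcp_pos: [0.5782, -0.2247, 0.0743]
orientation: [2.161, 2.279, -0.0]
contact_force: [0.9, -2.5, 0.6]
grip_width: 0.0445
gripper_force: 40.9
```

Run:
```python
from h import *
o=r.get_obs(); print({k:np.round(o[k],3) for k in('joints','tcp_pos','contact_force','moment','grip_width','gripper_force')}); plan(.578,-.2236,.074,-13.9)
```

```text
{'joints': array([ 0.571,  0.603, -0.408,  1.791,  0.317,  0.811,  0.06 ]), 'tcp_pos': array([ 0.578, -0.225,  0.074]), 'contact_force': array([ 0.872, -2.479,  0.613]), 'moment': array([-0.561, -0.249, -0.144]), 'grip_width': np.float64(0.045), 'gripper_force': np.float64(40.89)}
shift [ 1.1 -0.1  0.3] norm 1.2 rot [0.0009 0.0008 0.2956] tcp [ 0.5782 -0.2247  0.0743]
```

Emit:
{"fn": "step_arm", "kwargs": {
  "moves": [
    [0,0,0,0,0,-0.06,35],
    [0,0,0,0,0,-0.12,35],
    [0,0,0,0,0,-0.18,35],
    [0,0,0,0,0,-0.2,35],
    [0,0,0,0,0,-0.2,35]
  ]
}}

```text
clock: 12.15
tcp_pos: [0.5778, -0.2237, 0.0743]
orientation: [-1.926, -2.482, -0.0]
contact_force: [0.4, -0.3, 2.1]
grip_width: 0.0449
gripper_force: 41.0
```

Run:
```python
from h import *
o=r.get_obs(); print({k:np.round(o[k],3) for k in('joints','tcp_pos','contact_force','moment','grip_width','gripper_force')}); plan(.578,-.2236,.074,-13.9)
```

```text
{'joints': array([ 0.605,  0.611, -0.457,  1.789,  0.352,  0.823,  0.228]), 'tcp_pos': array([ 0.578, -0.224,  0.074]), 'contact_force': array([ 0.434, -0.295,  2.111]), 'moment': array([-0.016,  0.129, -1.119]), 'grip_width': np.float64(0.045), 'gripper_force': np.float64(40.993)}
shift [0.1 0.2 0.3] norm 0.4 rot [-2.000e-04 -4.000e-04  4.934e-01] tcp [ 0.5778 -0.2237  0.0743]
```

The moment jumped to -1.1 N·m, so this is the wrong-way stop. I'll turn the other way (+tool z).

Emit:
{"fn": "step_arm", "kwargs": {
  "moves": [
    [0,0,0,0,0,0.1,35],
    [0,0,0,0,0,0.22,35],
    [0,0,0,0,0,0.34,35],
    [0,0,0,0,0,0.46,35],
    [0,0,0,0,0,0.58,35],
    [0,0,0,0,0,0.7,35],
    [0,0,0,0,0,0.8,35],
    [0,0,0,0,0,0.8,35]
  ]
}}

```text
clock: 12.95
tcp_pos: [0.5785, -0.2232, 0.0743]
orientation: [2.737, 1.54, 0.0]
contact_force: [1.9, 0.1, -0.3]
grip_width: 0.0447
gripper_force: 40.9
```

```bash
cat > q.py <<'E'
from h import *
o=r.get_obs(); print({k:np.round(o[k],3) for k in('joints','tcp_pos','contact_force','moment','grip_width','gripper_force')}); plan(.578,-.2236,.074,-13.9)
E
python3 q.py
```

```text
{'joints': array([ 0.462,  0.582, -0.262,  1.8  ,  0.204,  0.785, -0.449]), 'tcp_pos': array([ 0.579, -0.223,  0.074]), 'contact_force': array([ 1.879,  0.063, -0.341]), 'moment': array([-0.104, -0.365, -0.012]), 'grip_width': np.float64(0.045), 'gripper_force': np.float64(40.934)}
shift [-0.6 -0.2  0.3] norm 0.7 rot [ 0.001   0.0004 -0.3031] tcp [ 0.5785 -0.2232  0.0743]
```

Emit:
{"fn": "step_arm", "kwargs": {
  "moves": [
    [0,0,0,0,0,0.1,35],
    [0,0,0,0,0,0.2,35],
    [0,0,0,0,0,0.3,35],
    [0,0,0,0,0,0.38,35],
    [0,0,0,0,0,0.38,35]
  ]
}}

```text
clock: 13.45
tcp_pos: [0.5783, -0.2237, 0.0743]
orientation: [2.978, 0.998, 0.0]
contact_force: [0.5, -1.5, -0.6]
grip_width: 0.0446
gripper_force: 40.9
```

```bash
python3 q.py
```

```text
{'joints': array([ 0.394,  0.574, -0.169,  1.805,  0.132,  0.773, -0.767]), 'tcp_pos': array([ 0.578, -0.224,  0.074]), 'contact_force': array([ 0.51 , -1.522, -0.563]), 'moment': array([-0.249, -0.294,  0.005]), 'grip_width': np.float64(0.045), 'gripper_force': np.float64(40.94)}
shift [-0.1 -0.3  0.3] norm 0.5 rot [ 9.000e-04  5.000e-04 -6.812e-01] tcp [ 0.5783 -0.2237  0.0743]
```

Turning freely, with no torque. I'll carry on to the stop.

Emit:
{"fn": "step_arm", "kwargs": {
  "moves": [
    [0,0,0,0,0,0.08,35],
    [0,0,0,0,0,0.16,35],
    [0,0,0,0,0,0.22,35],
    [0,0,0,0,0,0.22,35]
  ]
}}

```text
clock: 13.85
tcp_pos: [0.5783, -0.2239, 0.0743]
orientation: [3.069, 0.667, 0.001]
contact_force: [0.8, -2.4, -0.5]
grip_width: 0.0448
gripper_force: 40.9
```

```bash
python3 q.py
```

```text
{'joints': array([ 0.353,  0.57 , -0.114,  1.808,  0.09 ,  0.767, -0.95 ]), 'tcp_pos': array([ 0.578, -0.224,  0.074]), 'contact_force': array([ 0.783, -2.387, -0.52 ]), 'moment': array([-0.39 , -0.281,  0.159]), 'grip_width': np.float64(0.045), 'gripper_force': np.float64(40.943)}
shift [-0.1 -0.4  0.3] norm 0.5 rot [ 1.000e-03  3.000e-04 -8.999e-01] tcp [ 0.5783 -0.2239  0.0743]
```

Emit:
{"fn": "step_arm", "kwargs": {
  "moves": [
    [0,0,0,0,0,0.07,35],
    [0,0,0,0,0,0.14,35],
    [0,0,0,0,0,0.14,35]
  ]
}}

```text
clock: 14.15
tcp_pos: [0.5794, -0.2235, 0.0746]
orientation: [3.107, 0.454, 0.004]
contact_force: [4.6, -1.5, -1.6]
grip_width: 0.0442
gripper_force: 41.1
```

```bash
python3 q.py
```

```text
{'joints': array([ 0.327,  0.569, -0.08 ,  1.809,  0.062,  0.763, -1.066]), 'tcp_pos': array([ 0.579, -0.223,  0.075]), 'contact_force': array([ 4.566, -1.454, -1.576]), 'moment': array([-0.411, -1.122,  0.625]), 'grip_width': np.float64(0.044), 'gripper_force': np.float64(41.113)}
shift [-1.4 -0.3  0.6] norm 1.6 rot [ 0.0027 -0.0013 -1.0382] tcp [ 0.5794 -0.2235  0.0746]
```

The torque is rising at the right-way stop. I'll turn a touch more, then lift gently.

Emit:
{"fn": "step_arm", "kwargs": {
  "moves": [
    [0,0,0,0,0,0.08,35],
    [0,0,0,0,0,0.08,35]
  ]
}}

```text
clock: 14.35
tcp_pos: [0.5783, -0.2237, 0.0746]
orientation: [3.124, 0.328, 0.001]
contact_force: [1.4, -1.5, 3.3]
grip_width: 0.0446
gripper_force: 41.5
```

```bash
python3 q.py
```

```text
{'joints': array([ 0.312,  0.568, -0.059,  1.811,  0.047,  0.763, -1.133]), 'tcp_pos': array([ 0.578, -0.224,  0.075]), 'contact_force': array([ 1.405, -1.465,  3.292]), 'moment': array([-0.49 , -0.407,  0.652]), 'grip_width': np.float64(0.045), 'gripper_force': np.float64(41.511)}
shift [-0.2 -0.2  0.6] norm 0.6 rot [ 8.0000e-04  1.0000e-04 -1.1193e+00] tcp [ 0.5783 -0.2237  0.0746]
```

Emit:
{"fn": "step_arm", "kwargs": {
  "moves": [
    [0,0,-1,0,0,0,35],
    [0,0,-3,0,0,0,35],
    [0,0,-6,0,0,0,35],
    [0,0,-6,0,0,0,35],
    [0,0,-6,0,0,0,35]
  ]
}}

```text
clock: 14.85
tcp_pos: [0.5775, -0.224, 0.0803]
orientation: [-3.125, -0.321, 0.001]
contact_force: [1.5, -1.9, 1.3]
grip_width: 0.0445
gripper_force: 43.2
```

```bash
python3 q.py
python3 - <<'E'
from h import *
f=grab('side'); P=cloud(f); im=f['image'][100:220,300:430]; cv2.imwrite('pics/s4.png',cv2.resize(im[:,:,::-1],None,fx=5,fy=5,interpolation=cv2.INTER_CUBIC))
E
```

```text
{'joints': array([ 0.313,  0.56 , -0.059,  1.809,  0.045,  0.775, -1.135]), 'tcp_pos': array([ 0.578, -0.224,  0.08 ]), 'contact_force': array([ 1.5  , -1.924,  1.288]), 'moment': array([-0.409, -0.185, -0.034]), 'grip_width': np.float64(0.044), 'gripper_force': np.float64(43.242)}
shift [ 0.5 -0.3  6.3] norm 6.3 rot [-5.0000e-04  4.0000e-04 -1.1233e+00] tcp [ 0.5775 -0.224   0.0803]
```

View pics/s4.png

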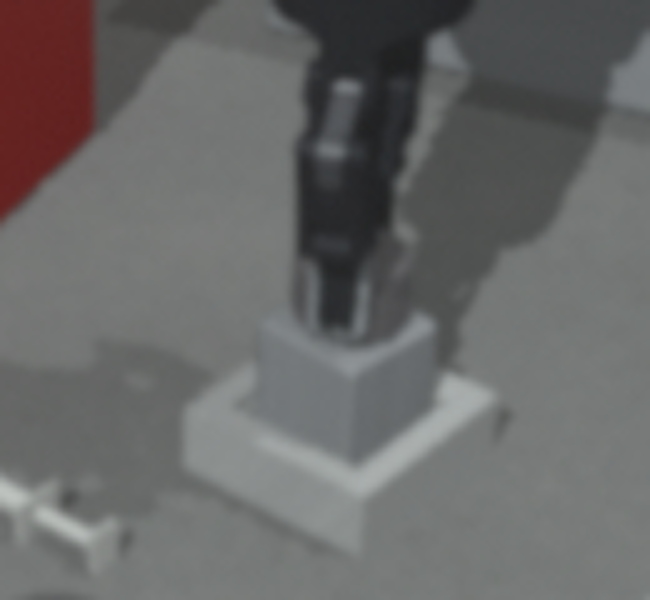

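The flask still sits in the base, with its front corner at crop (350,460). No flask weight shows on the wrist. I'll check the shoulder height while lifting further.

Emit:
{"fn": "step_arm", "kwargs": {
  "moves": [
    [0,0,-8,0,0,0,35],
    [0,0,-16,0,0,0,35],
    [0,0,-24,0,0,0,35],
    [0,0,-24,0,0,0,35],
    [0,0,-24,0,0,0,35]
  ]
}}

```text
clock: 15.4
tcp_pos: [0.5781, -0.2234, 0.1046]
orientation: [3.125, 0.321, 0.001]
contact_force: [0.5, -0.1, -1.5]
grip_width: 0.0445
gripper_force: 43.1
```

```bash
python3 q.py
python3 - <<'E'
from h import *
f=grab('side'); P=cloud(f); rect(f,P,.577,-.22,.04,.069,.003)
m=(np.hypot(P[...,0]-.577,P[...,1]+.22)<.035)&(P[...,2]>.05)&(P[...,2]<.13)
h,e=np.histogram(P[...,2][m]*1000,bins=range(50,130,3)); print(list(zip(e.tolist(),h.tolist())))
E
```

```text
{'joints': array([ 0.313,  0.528, -0.06 ,  1.796,  0.041,  0.819, -1.133]), 'tcp_pos': array([ 0.578, -0.223,  0.105]), 'contact_force': array([ 0.504, -0.139, -1.523]), 'moment': array([ 0.004,  0.004, -0.034]), 'grip_width': np.float64(0.045), 'gripper_force': np.float64(43.088)}
shift [-0.1  0.2 30.6] norm 30.6 rot [ 4.0000e-04 -4.0000e-04 -1.1232e+00] tcp [ 0.5781 -0.2234  0.1046]
z 0.0679 [ 576.5 -219.8] [52.3 53.1] 69.4
[(50, 44), (53, 44), (56, 37), (59, 49), (62, 48), (65, 155), (68, 100), (71, 14), (74, 24), (77, 54), (80, 35), (83, 0), (86, 0), (89, 0), (92, 0), (95, 0), (98, 19), (101, 20), (104, 25), (107, 26), (110, 28), (113, 30), (116, 38), (119, 33), (122, 80), (125, 45)]
```

The cap is off: there is a gap above the neck, and the shoulder is still at 70 mm. I'll lift it to about 10 cm.

Emit:
{"fn": "step_arm", "kwargs": {
  "moves": [
    [0,0,-15,0,0,0,35],
    [0,0,-35,0,0,0,35],
    [0,0,-55,0,0,0,35],
    [0,0,-68,0,0,0,35],
    [0,0,-72,0,0,0,35],
    [0,0,-72,0,0,0,35],
    [0,0,-72,0,0,0,35],
    [0,0,-72,0,0,0,35]
  ]
}}

```text
clock: 16.25
tcp_pos: [0.5773, -0.2234, 0.1752]
orientation: [-3.124, -0.321, 0.003]
contact_force: [-0.2, 0.9, -1.5]
grip_width: 0.0445
gripper_force: 43.1
```

```bash
python3 q.py
python3 - <<'E'
from h import *
f=grab('side'); P=cloud(f); rect(f,P,.577,-.22,.04,.069,.003)
im=f['image'][40:240,280:460]; cv2.imwrite('pics/s5.png',cv2.resize(im[:,:,::-1],None,fx=3,fy=3))
E
```

```text
{'joints': array([ 0.314,  0.444, -0.06 ,  1.745,  0.032,  0.956, -1.125]), 'tcp_pos': array([ 0.577, -0.223,  0.175]), 'contact_force': array([-0.178,  0.937, -1.493]), 'moment': array([-0.02 ,  0.049, -0.017]), 'grip_width': np.float64(0.044), 'gripper_force': np.float64(43.089)}
shift [  0.8   0.4 101.2] norm 101.2 rot [-1.7000e-03  1.0000e-03 -1.1234e+00] tcp [ 0.5773 -0.2234  0.1752]
z 0.0677 [ 576.9 -218.9] [55.2 51.9] 68.0
```

View pics/s5.png

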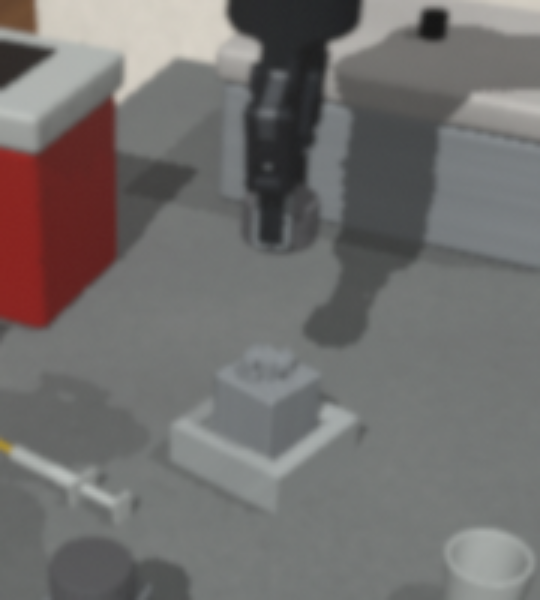

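The cap is held in the fingers at crop (280,220), about 10 cm above the open flask seated in the base at (265,400). Handing in.

```bash
python3 -c "
from bench import r
print(r.hand_in())"
```

```text
the job is handed in; nothing more can be done
None
```

I seated the round-pad flask in the base still closed, unscrewed its cap clockwise (left-hand thread) and handed the job in with the cap held about 10 cm above it; no pass/fail result came back.

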